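Take the lid off the seedling box and stand it in the lid stand

ROBOT

A 6-joint arm with a two-finger parallel gripper is mounted at the origin on the work surface. World frame = base frame: x ahead of the robot, y to its left, z up, the work surface at z = 0. Lengths are in m, angles in rad, forces in N, time in s.
With the tool pointing down it reaches from about 0.325 to 0.9 m from the base axis. Payload 6.1 kg.
Tool frame: the origin (TCP) lies between the finger pads; the fingertips stand 17 mm ahead of it and the grasp point (between the pads) lies 2 mm behind it; z points along the fingers, y is the line along which they close (so a half turn about z gives the same grasp; the last joint's range is limited). The gripper opens to 85 mm and grips with 20 to 120 N. Pads are 22 mm wide; open, the fingers measure 114 mm over their backs; the gripper's body (76 mm by 85 mm) begins 54 mm behind the grasp point. The pads swing forward as they close: fully open they stand 13 mm farther back than shut.
Start: joints at [-1.256, 0.22, 1.526, -0, 1.395, -0.126], TCP at [0.267, -0.565, 0.209] pointing down, gripper open.
Joint ranges: [-2.98, 2.98], [-0.91, 2.08], [0.09, 2.57], [-1.24, 4.39], [0.2, 2.65], [-2.68, 2.68]. Speed limits (rad/s): [2.57, 2.57, 3.01, 3.14, 3.14, 3.14].

INTERFACE

Orientations are given as [roll, pitch, yaw] about the fixed x, y, z axes, in that order (R = Rz(yaw) Ry(pitch) Rx(roll)).
In Python, from bench import observe, camera, camera_params, close_job gives the robot as it stands.
- The arm moves only by the tool play_rows, never from a script. Its argument "motion" is text: rows parted by semicolons, each of 7 numbers parted by spaces: the turn, a rotation vector about the tool's x, y, z normalised to -1 to 1, where 1 is 2 rad, then the shift along the tool's x, y, z normalised to -1 to 1, where 1 is 0.4 m, then the closure, from -1 (fully open) to 1 (shut), so that 0 is half open. A call has exactly 10 rows; each row is the pose to reach, as a shift and turn from the pose commanded when the call began, along the tool's axes at that moment; what a row does not reach only later rows make up. A row lasts 1/10 s, in which the tool goes at most 50 mm and 8.59 degrees, less where a joint would pass 70% of its speed; a pose out of reach is approached as far as the arm can. A call with a number of a shift or a turn outside -1 to 1 is refused whole. A call with a gripper value outside its range is refused whole. The fingers move at their own pace and stop on an object; "force" is the grip in N (left out, the last holds). Time passes only in rows, so rows that repeat a pose let the fingers close, or fill a call up. It gives the time, the measured TCP pose, the force, the opening and the grip force at its end, in the units of the state.
- observe(): the state, without advancing time (a new reading comes with each control period).
- camera(name): name is "scene" or "top" or "wrist"; returns (picture, depth): 384x512x3 uint8, red, green, blue; 384x512 float32, m along the optical axis (not along the pixel's ray), 0 where there is no reading.
- camera_params(name): a dict with "fx", "fy", "cx", "cy" (pixels), "rvec" (rotation vector, rad) and "tvec" (3), from world to camera coordinates, as OpenCV has them. Camera axes: x right, y down, z forward; pixel columns grow to the right and rows downward; lengths in m; the calibration is good to about 2 mm. The wrist camera is an equidistant fisheye: a pixel r from the principal point sees the ray r / f radians off the axis. A picture is of the moment at which its call begins: read the wrist's pose just before it. camera_params takes no time and is no camera call; for the wrist camera it gives the pose at the moment of the call.
- close_job(): hands the job in; it is judged then, once.
The state is a dict: "t": time; "joint_positions": joint angles; "qd": joint speeds; "joint_efforts": joint torques, N m; "tool_pos": TCP position; "eef_rot": TCP orientation; "contact_force": force on the tool from outside, world axes, zero at the start; "ft_torque": the same for the moment, N m; "gripper_width": finger opening in m; "finger_force": force on a finger pad.
Only numpy, scipy, OpenCV 4.12 (cv2) and the standard library are available. Lean on these libraries where they do the work, as an engineer would, in place of code of your own. Each camera call takes 0.05 s, during which the arm holds its last target. There are 200 camera calls.

TASK

Give the seedlings on the plant table some air: raise the glazed lid of the wooden seedling box by its bar until it stands upright on its hinges, then lift it straight up off its hinge seats. Lower it gently, hinge edge first, into the slot of the plywood lid stand and leave it standing there, fully down. Leave the patterned white plant pot where it is.

Things in the scene. Friction and masses are not known exactly. Their poses are not given: they have to be found in the camera images.
- lid: Loose lid: wood frame 125 x 160 x 10 mm, clear pane. Origin mid-length on its hinge rod (10 mm, along y, 192 long, ends are the pins). Frame spans x 0 to -125; handle: round bar 12 mm thick along y at x -168, z 0, on two arms (96 mm clear between), finger gap bar to frame 37 mm. Closed: flat, axes as the box's. Upright: x points down. The bar may turn in the grip. Gravity shuts it. 0.32 kg.
- box: Fixed wooden seedling box, 130 (x) x 168 (y) x 85 mm high, origin at centre of underside; its front, under the lid's bar, faces -x. At the rear, outside both side walls (y +-91), steel hinge seats with slots open at the top hold the lid's pins: slot 16 mm wide, floor z 85, cheek tops z 99; seated rod axis at x +57, z +90. Pins turn freely and come out when raised 14 mm.
- stand: Fixed plywood lid stand, base 120 (x) x 250 (y) x 18 mm, origin at centre of underside. Two boards form one slot along y, centred on x 0, 26 mm wide, floor z 18 to z 95; above, lips flare to a 56 mm mouth at z 122. Open at the ends. The lid stands in it rod down along the slot, either face forward, rod axis at z 23, leaning up to 12 degrees.
- pot: Loose bystander: round white ceramic pot with black line pattern and a leafy succulent, 104 mm wide at the foot, 75 mm high, 140 mm with leaves; origin at the centre of its underside. To be left alone.

How it is judged:
On the way, in this order (a step that is already met when the one before it is completed fails the run):
1. the lid stands upright (within 15 degrees) with its pins still in the box's hinge seats (angle between lid's own x axis and vertical above 2.88 rad and z of lid in the frame of box below 0.102 m and x of lid in the frame of box between 0.045 and 0.069 m), for 0.1 s.
2. the lid, upright within 20 degrees, is lifted so that its pins are clear above the seats (20 mm up) (angle between lid's own x axis and vertical above 2.79 rad and z of lid in the frame of box above 0.11 m), for 0.1 s.
At the end, for the whole second after the job is handed in: The lid stands hinge edge down in the slot of the stand, its rod no more than 12 mm above fully down, within 20 mm of the slot's middle across it and 35 mm along it, within 17 degrees of upright, released and at rest (angle between lid's own x axis and vertical above 2.84 rad and x of lid in the frame of stand between -0.02 and 0.02 m and y of lid in the frame of stand between -0.035 and 0.035 m and z of lid in the frame of stand below 0.035 m and linear speed of lid below 0.03 m/s and angular speed of lid below 0.2 rad/s); the robot touches nothing.
It fails at once if the patterned pot is shoved by more than 30 mm or tipped by more than 20 degrees (distance of pot from where it was at the start of the episode above 0.03 m or angle between pot's own z axis and vertical above 0.35 rad).
It fails at once if the lid is dropped into the stand (falls faster than 0.7 m/s there, a drop of about 25 mm) (horizontal distance between lid and stand below 0.05 m and z of lid in the frame of stand below 0.11 m and linear speed of lid above 0.7 m/s).
It also fails if it takes over 53 s, if anything falls off the work surface, if the arm or the gripper's body presses on something with over 40 N, if the wrist force passes 120 N, or if a joint passes its speed limit or range.

## Working session

There is one attempt and no reset: what is moved stays moved. The work goes in short steps, Python scripts to look and compute and a tool call to move; the robot and the scene stay as the last step left them, time stands still between calls to the robot, and variables do not carry over. Pictures are saved under pics/ and viewed, at most 10 in all, crops included, and the job is handed in when it is done.

Besides the shell and the picture viewer there is one more tool, called after "Request:" as name(argument=value, ...) on one line, values as JSON. play_rows: Moves the arm, as the interface text tells. Its arguments: {"type":"object","properties":{"motion":{"type":"string"},"force":{"type":"number"}},"required":["motion"]}

```bash
mkdir -p pics; cat > h.py <<'E'
import numpy as np,cv2
from bench import observe,camera,camera_params,close_job
def pts(name):
    p=camera_params(name); im,d=camera(name)
    R=cv2.Rodrigues(np.array(p['rvec'],float))[0]; t=np.array(p['tvec'],float).ravel()
    v,u=np.mgrid[0:384,0:512]
    c=np.stack([(u-p['cx'])/p['fx']*d,(v-p['cy'])/p['fy']*d,d],-1)
    W=(c-t)@R; W[d==0]=np.nan
    return im,W
E
python3 - <<'E'
from h import *
for n in('scene','top'):
    im,W=pts(n); np.savez(n,im=im,W=W); cv2.imwrite(f'pics/{n}.png',im[...,::-1])
    R=cv2.Rodrigues(np.array(camera_params(n)['rvec'],float))[0]; print(n,-R.T@np.array(camera_params(n)['tvec']).ravel(),camera_params(n)['fx'])
print(observe())
E
```

```text
scene [0.99815306 0.6583551  1.19754566] 420.3321516906867
top [0.38533228 0.00991782 1.36600432] 469.18428071884387
{'t': 0.1, 'joint_positions': array([-1.25609869e+00,  2.21182176e-01,  1.52748742e+00, -4.15973323e-06,
        1.39471549e+00, -1.26121403e-01]), 'qd': array([ 0.00025713, -0.00233794, -0.00064145,  0.00024915,  0.00100218,
       -0.00026379]), 'joint_efforts': array([ 1.46930310e-03, -4.98239529e+01, -3.90548086e+01, -2.13861449e-04,
        5.67338939e-03,  7.02921241e-06]), 'tool_pos': array([ 0.26647503, -0.56469644,  0.20759197]), 'eef_rot': array([-3.13981394e+00, -2.21403452e-04,  4.40819573e-01]), 'contact_force': array([-0.84216185, -0.26210982, -0.97971006]), 'ft_torque': array([ 0.00732842, -0.0158685 ,  0.03033132]), 'finger_force': 0.0, 'gripper_width': 0.08516872468179075}
```

View pics/scene.png

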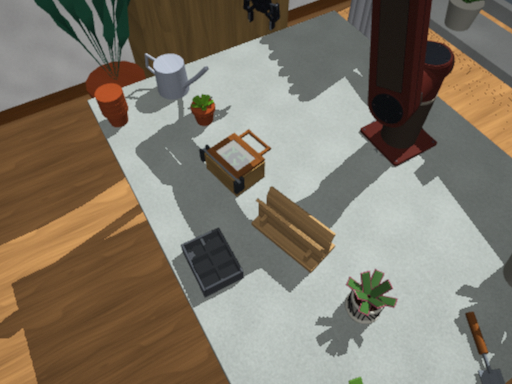

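View pics/top.png

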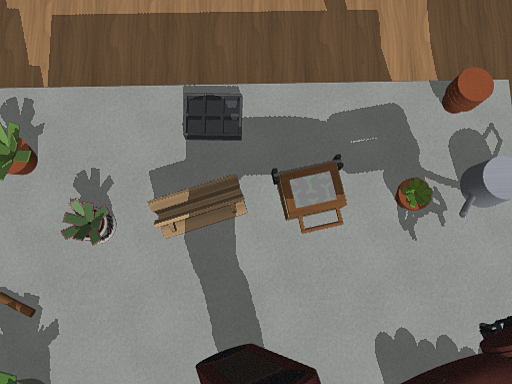

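The scene and top views show the box at about (312,190) in the top view, with the bar toward the robot near (322,228) and the black hinge seats at (276,176) and (338,161). The stand is at (197,206), and the patterned pot is at about (90,222).

```bash
python3 - <<'E'
from h import *
z=np.load('top.npz'); im,W=z['im'],z['W']
def rect(m,l):
    n,L,s,c=cv2.connectedComponentsWithStats(m.astype(np.uint8)); k=1+np.argmax(s[1:,4]); P=W[L==k]
    r=cv2.minAreaRect(P[:,:2].astype(np.float32)*1000); print(l,s[k],np.round(r[0],1),np.round(r[1],1),round(r[2],1),'z',np.round(np.nanpercentile(P[:,2],[5,50,95]),4)); print(np.round(cv2.boxPoints(r)).tolist());return L==k
Z=np.nan_to_num(W[...,2]); v,u=np.mgrid[0:384,0:512]
roi=(u>262)&(u<356)&(v>148)&(v<240)
rect(roi&(Z>.075)&(Z<.11),'lid')
hsv=cv2.cvtColor(im,cv2.COLOR_RGB2HSV)
print(hsv[225,300],hsv[228,322],hsv[175,290],hsv[210,320],hsv[173,276])
blk=roi&(hsv[...,2]<60)&(Z>.06); 
n,L,s,c=cv2.connectedComponentsWithStats(blk.astype(np.uint8))
for k in range(1,n):
    if s[k,4]>8: print('seat',s[k],np.round(np.nanmean(W[L==k],0),4),np.nanmax(Z[L==k]))
bar=roi&(v>205)&(Z>.06)&(Z<.11)
for uu in range(296,350,4):
    q=bar[:,uu]; print(uu,[(int(a),*np.round(W[a,uu],3)) for a in np.where(q)[0][-5:][::2]])
roi=(u>140)&(u<256)&(v>165)&(v<245)
rect(roi&(Z>.008),'stand'); m=rect(roi&(Z>.008)&(Z<.03),'base'); m=roi&(Z>.112); 
n,L,s,c=cv2.connectedComponentsWithStats(m.astype(np.uint8))
for k in range(1,n):
    if s[k,4]>8:
        P=W[L==k]; f=cv2.fitLine(P[:,:2].astype(np.float32),cv2.DIST_L2,0,.01,.01).ravel(); print('lip',s[k],f,P.mean(0),P[:,2].max(),P.min(0),P.max(0))
big=np.hstack([cv2.resize(im[145:245,255:355],(400,400),interpolation=2),cv2.resize(im[160:250,145:250],(400,343),interpolation=2)[:343].copy() if 0 else cv2.resize(im[155:255,148:248],(400,400),interpolation=2)])
cv2.imwrite('pics/crop.png',big[...,::-1])
E
```

```text
lid [ 272  154   75   80 3296] [ 587.8 -169.3] [191.4 195.7] 11.4 z [0.0866 0.0934 0.0986]
[[475.0, -92.0], [513.0, -284.0], [701.0, -246.0], [662.0, -54.0]]
[ 14 175  64] [ 12 130 124] [ 13 152  69] [ 14 153 113] [107  31  57]
seat [334 154   7   6  33] [ 0.6937 -0.2391  0.0925] 0.10121241578356797
seat [337 162   6   8  34] [ 0.6702 -0.2443  0.0914] 0.10175656298518897
seat [272 168   9  16  82] [ 0.643  -0.0649  0.0893] 0.1039376808175582
296 [(212, np.float64(0.541), np.float64(-0.118), np.float64(0.093)), (214, np.float64(0.535), np.float64(-0.118), np.float64(0.097)), (216, np.float64(0.53), np.float64(-0.118), np.float64(0.097))]
300 [(223, np.float64(0.511), np.float64(-0.128), np.float64(0.096)), (225, np.float64(0.506), np.float64(-0.128), np.float64(0.092)), (227, np.float64(0.501), np.float64(-0.128), np.float64(0.087))]
304 [(229, np.float64(0.494), np.float64(-0.138), np.float64(0.093)), (231, np.float64(0.489), np.float64(-0.137), np.float64(0.099)), (233, np.float64(0.484), np.float64(-0.139), np.float64(0.086))]
308 [(228, np.float64(0.497), np.float64(-0.149), np.fl
[... 1759 characters left out ...]
 148  174   99   65 3680] [574.2 152.9] [121.3 250.8] 16.7 z [0.0143 0.0679 0.1239]
[[480.0, 255.0], [552.0, 15.0], [668.0, 50.0], [596.0, 290.0]]
base [ 161  201   86   38 1044] [533.9 140.5] [ 36.7 249.9] 16.6 z [0.0128 0.0177 0.0236]
[[481.0, 255.0], [552.0, 15.0], [587.0, 26.0], [516.0, 265.0]]
lip [148 174  90  34 542] [ 0.28524336 -0.95845515  0.6024481   0.16123472] [0.6024481  0.16123473 0.12022446] 0.1302202672440241 [0.55882019 0.04075559 0.11215123] [0.64501565 0.28038648 0.13022027]
lip [154 195  91  33 460] [ 0.28381017 -0.9588805   0.54401016  0.14582755] [0.54401016 0.14582754 0.12099085] 0.13079262828079646 [0.50408488 0.02283625 0.1120322 ] [0.58782872 0.26416864 0.13079263]
```

View pics/crop.png

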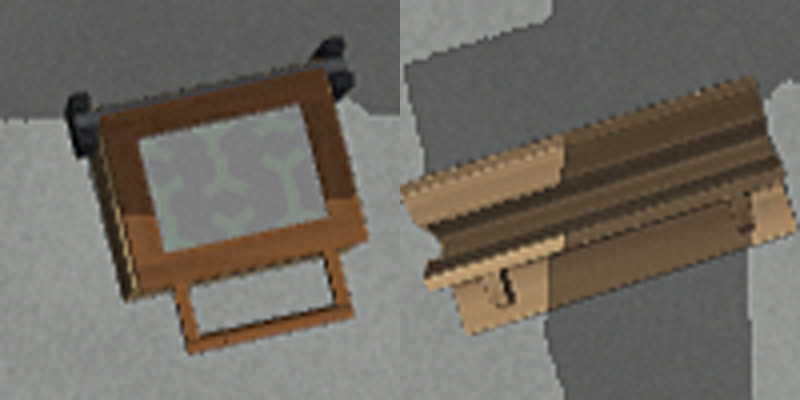

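Measured positions:
- **Bar:** centre about (0.500, -0.187, 0.09), yaw 11.2°.
- **Rod:** about (0.665, -0.154).
- **Stand:** (0.574, 0.153), yaw 16.7°.

I'll move above the bar first.

Request:
play_rows(motion="0 0 -0.662 0.93 -0.606 0 0.05;0 0 -0.662 0.93 -0.606 0 0.05;0 0 -0.662 0.93 -0.606 0 0.05;0 0 -0.662 0.93 -0.606 0 0.05;0 0 -0.662 0.93 -0.606 0 0.05;0 0 -0.662 0.93 -0.606 0 0.05;0 0 -0.662 0.93 -0.606 0 0.05;0 0 -0.662 0.93 -0.606 0 0.05;0 0 -0.662 0.93 -0.606 0 0.05;0 0 -0.662 0.93 -0.606 0 0.05", force=30)

```text
t: 1.1
tool_pos: [0.5015, -0.1825, 0.2082]
eef_rot: [3.141, -0.002, 1.774]
contact_force: [-0.4, -0.7, -0.7]
gripper_width: 0.0406
finger_force: 0.0
```

```bash
python3 - <<'E'
from h import *
im,d=camera('wrist'); cv2.imwrite('pics/w1.png',im[...,::-1]); o=observe(); print(o['tool_pos'],o['eef_rot'],o['joint_positions']); print(camera_params('wrist'))
E
```

```text
[ 0.50041369 -0.18476966  0.20818946] [-3.14110526e+00 -7.08516977e-04  1.76938698e+00] [-5.01744849e-01  2.04865562e-03  1.76446285e+00  2.32030138e-04
  1.37591045e+00 -7.00380706e-01]
{'fx': 297.3186396354542, 'fy': 297.3186396354542, 'cx': 254.8815270540766, 'cy': 190.98326694909534, 'rvec': array([-2.85174048, -0.28485587, -0.03807671]), 'tvec': array([-0.45420699, -0.30534645,  0.30275694])}
```

View pics/w1.png

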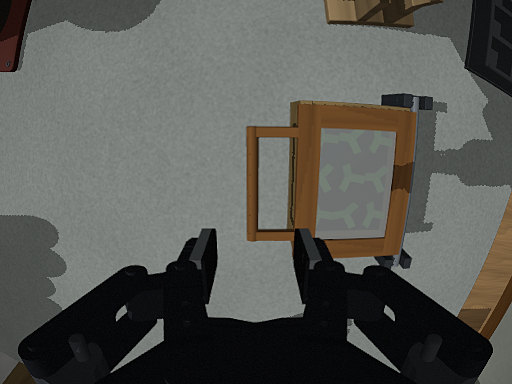

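The wrist view shows the bar at column 252, running from row 126 to row 240. The fingers straddle roughly columns 205 to 305. I'll ray-cast the bar and the hinges.

```bash
cat >> h.py <<'E'
def ray(uv,z):
    p=camera_params('wrist');R=cv2.Rodrigues(p['rvec'])[0];C=-R.T@p['tvec']
    a=np.array([uv[0]-p['cx'],uv[1]-p['cy']])/p['fx'];r=np.hypot(*a)
    d=R.T@np.array([*(a/r*np.sin(r)),np.cos(r)]);return C+d*(z-C[2])/d[2]
E
python3 - <<'E'
from h import *
a,b=ray((252.3,126),.09),ray((252.7,240),.09);print(a,b,(a+b)/2,np.degrees(np.arctan2(-(a-b)[0],(a-b)[1])))
for q in [(398,100),(390,260),(415,107),(402,257),(293,103),(297,256)]: print(q,ray(q,.095))
E
```

```text
[ 0.48791795 -0.13376243  0.09      ] [ 0.51135113 -0.24918993  0.09      ] [ 0.49963454 -0.19147618  0.09      ] 11.475783505367309
(398, 100) [ 0.62425379 -0.07379756  0.095     ]
(390, 260) [ 0.67183998 -0.24504401  0.095     ]
(415, 107) [ 0.64558819 -0.07484139  0.095     ]
(402, 257) [ 0.68660009 -0.2392388   0.095     ]
(293, 103) [ 0.52066772 -0.1043588   0.095     ]
(297, 256) [ 0.56099502 -0.25653472  0.095     ]
```

Request:
play_rows(motion="0 0 0 0 0 0.08 0.05;0 0 0 0 0 0.16 0.05;0 0 0 0 0 0.24 0.05;0 0 0 0 0 0.28 0.05;0 0 0 0 0 0.30 0.05;0 0 0 0 0 0.30 0.05;0 0 0 0 0 0.30 1;0 0 0 0 0 0.30 1;0 0 0 0 0 0.30 1;0 0 0 0 0 0.30 1", force=30)

```text
t: 2.15
tool_pos: [0.5002, -0.1876, 0.0895]
eef_rot: [3.14, 0.001, 1.765]
contact_force: [-0.1, 0.6, 0.5]
gripper_width: 0.0002
finger_force: 0.0
```

```bash
python3 - <<'E'
from h import *
o=observe(); print(o['tool_pos'],o['eef_rot'],o['contact_force'],o['gripper_width'],o['finger_force'])
# arc rows: tool y (x_lid dir), z ; R=.168
for th in range(0,91,9):
    a=np.radians(th); print(th, round(.168*(1-np.cos(a))/.4,3), round(-.168*np.sin(a)/.4,3))
E
```

```text
[ 0.50021255 -0.1875788   0.08946499] [3.14043695e+00 9.97914387e-04 1.76480086e+00] [-0.06245071  0.64452632  0.45409769] 0.0001639814523465653 0.0
0 0.0 -0.0
9 0.005 -0.066
18 0.021 -0.13
27 0.046 -0.191
36 0.08 -0.247
45 0.123 -0.297
54 0.173 -0.34
63 0.229 -0.374
72 0.29 -0.399
81 0.354 -0.415
90 0.42 -0.42
```

```bash
python3 - <<'E'
from h import *
im,d=camera('wrist'); a=im[180:384,130:400]; s,_=camera('scene'); b=s[110:210,180:300]
cv2.imwrite('pics/w2.png',np.hstack([cv2.resize(a,(430,325)),cv2.resize(b,(370,325))])[...,::-1])
E
```

```text
(no output)
```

View pics/w2.png

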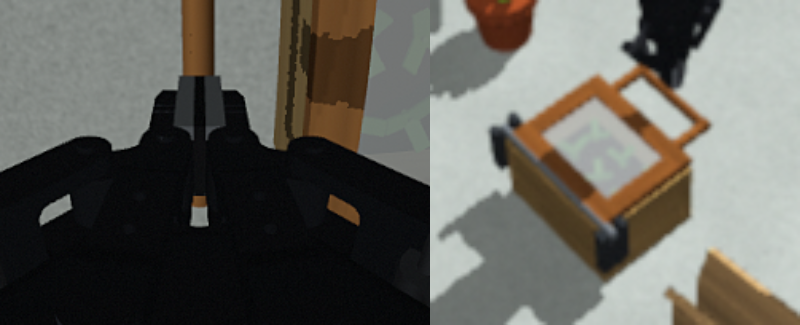

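The wrist crop is ambiguous. The bar seems to pass under the closed fingertips at about (198,75), so I'll check the depths there.

```bash
python3 - <<'E'
from h import *
p=camera_params('wrist');R=cv2.Rodrigues(p['rvec'])[0];C=-R.T@p['tvec'];print('C',C,'axis',R[2])
im,d=camera('wrist')
def pt(u,v):
    a=np.array([u-p['cx'],v-p['cy']])/p['fx'];r=np.hypot(*a);k=np.array([*(a/r*np.sin(r)),np.cos(r)])
    return np.round(R.T@(k*d[v,u]/k[2]-p['tvec'].ravel() if 0 else k*d[v,u]/k[2]-np.array(p['tvec']).ravel()),4)
for v in (190,200,210,220,226,232,240,250,260,280,296,304,310): print(v,[(u,*pt(u,v)) for u in (246,254,262)],im[v,254])
o=observe();print(o['gripper_width'],o['finger_force'],o['tool_pos'])
im,W=pts('top');Z=np.nan_to_num(W[...,2])
for u in (304,308,312,328,332,336): 
    q=[v for v in range(218,238) if .07<Z[v,u]<.11]; print(u,[np.round(W[v,u],3).tolist() for v in q][::3])
E
```

```text
C [ 0.48698603 -0.11938428  0.25497142] axis [ 0.05305107 -0.26912878 -0.96164197]
190 [(246, np.float64(0.4909), np.float64(-0.1649), np.float64(0.0936)), (254, np.float64(0.4951), np.float64(-0.1632), np.float64(0.0968)), (262, np.float64(0.4997), np.float64(-0.1631), np.float64(0.0941))] [111  74  39]
200 [(246, np.float64(0.4919), np.float64(-0.1703), np.float64(0.095)), (254, np.float64(0.4962), np.float64(-0.1687), np.float64(0.0974)), (262, np.float64(0.5009), np.float64(-0.169), np.float64(0.0936))] [111  73  39]
210 [(246, np.float64(0.493), np.float64(-0.1761), np.float64(0.0953)), (254, np.float64(0.4975), np.float64(-0.1752), np.float64(0.0954)), (262, np.float64(0.5021), np.float64(-0.1748), np.float64(0.0939))] [109  73  38]
220 [(246, np.float64(0.4942), np.float64(-0.1825), np.float64(0.0944)), (254, np.float64(0.4986), np.float64(-0.1811), np.float64(0.0956)), (262, np.float64(0.5033), np.float64(-0.1809), np.float64(0.0939))] [111  73  39]
226 [(246, np.float64(0.4949), np.float64(-0.1862), np.float64(0.0943)), (254, np.float64(0.4993), np.float64(-0.1844), np.float
[... 1273 characters left out ...]
(0.5014), np.float64(-0.1947), np.float64(0.15)), (262, np.float64(0.5031), np.float64(-0.1868), np.float64(0.1603))] [10 11 15]
304 [(246, np.float64(0.4976), np.float64(-0.1914), np.float64(0.1609)), (254, np.float64(0.5101), np.float64(-0.2397), np.float64(0.0965)), (262, np.float64(0.5038), np.float64(-0.1902), np.float64(0.1608))] [115  77  42]
310 [(246, np.float64(0.4981), np.float64(-0.1939), np.float64(0.1616)), (254, np.float64(0.5111), np.float64(-0.245), np.float64(0.0962)), (262, np.float64(0.5045), np.float64(-0.1935), np.float64(0.1606))] [117  94  75]
-0.0003577560945261956 0.0 [ 0.49984188 -0.18731456  0.08889391]
304 [[0.5, -0.138, 0.094]]
308 []
312 []
328 []
332 []
336 []
```

The depth data shows the fingertips actually end at z≈0.12, about 48 mm higher than the stated tool length implies, so they shut above the bar. Laterally the fingers are aligned with the bar. I'll reopen and go down 48 mm more.

Request:
play_rows(motion="0 0 0 0 0 0 0.05;0 0 0 0 0 0 0.05;0 0 0 0 0 0 0.05;0 0 0 0 0 0 0.05;0 0 0 0 0 0.03 0.05;0 0 0 0 0 0.06 0.05;0 0 0 0 0 0.09 0.05;0 0 0 0 0 0.12 0.05;0 0 0 0 0 0.12 0.05;0 0 0 0 0 0.12 0.05", force=30)

```text
t: 3.35
tool_pos: [0.4992, -0.1871, 0.0399]
eef_rot: [-3.141, -0.001, 1.765]
contact_force: [0.4, -0.1, -0.0]
gripper_width: 0.0404
finger_force: 0.0
```

Request:
play_rows(motion="0 0 0 0 0 0 1;0 0 0 0 0 0 1;0 0 0 0 0 0 1;0 0 0 0 0 0 1;0 0 0 0 0 0 1;0 0 0 0 0 0 1;0 0 0 0 0 0 1;0 0 0 0 0 0 1;0 0 0 0 0 0 1;0 0 0 0 0 0 1", force=30)

```text
t: 4.35
tool_pos: [0.5001, -0.1876, 0.0409]
eef_rot: [3.141, 0.001, 1.765]
contact_force: [1.4, -0.8, 3.7]
gripper_width: 0.0111
finger_force: 29.4
```

Request:
play_rows(motion="0 0 0 0 0.001 -0.033 1;0 0 0 0 0.005 -0.066 1;0 0 0 0 0.012 -0.098 1;0 0 0 0 0.021 -0.13 1;0 0 0 0 0.032 -0.161 1;0 0 0 0 0.046 -0.191 1;0 0 0 0 0.062 -0.219 1;0 0 0 0 0.08 -0.247 1;0 0 0 0 0.101 -0.273 1;0 0 0 0 0.123 -0.297 1", force=30)

```text
t: 5.35
tool_pos: [0.5477, -0.1782, 0.1607]
eef_rot: [-3.139, 0.0, 1.765]
contact_force: [-7.2, -1.8, 4.0]
gripper_width: 0.011
finger_force: 29.4
```

Request:
play_rows(motion="0 0 0 0 0.024 -0.022 1;0 0 0 0 0.05 -0.043 1;0 0 0 0 0.078 -0.061 1;0 0 0 0 0.106 -0.077 1;0 0 0 0 0.136 -0.091 1;0 0 0 0 0.167 -0.102 1;0 0 0 0 0.199 -0.111 1;0 0 0 0 0.231 -0.118 1;0 0 0 0 0.264 -0.122 1;0 0 0 0 0.297 -0.123 1", force=30)

```text
t: 6.35
tool_pos: [0.6658, -0.1547, 0.21]
eef_rot: [3.14, 0.001, 1.765]
contact_force: [-1.2, -0.5, -0.4]
gripper_width: 0.0109
finger_force: 31.8
```

```bash
python3 - <<'E'
from h import *
s,W=pts('scene'); t,_=camera('top'); o=observe(); print(o['tool_pos'],o['contact_force'],o['eef_rot'],o['gripper_width'])
cv2.imwrite('pics/s3.png',np.hstack([cv2.resize(s[80:210,170:330],(443,360),interpolation=2),cv2.resize(t[130:260,255:385],(357,360))])[...,::-1])
np.savez('s3',im=s,W=W)
E
```

```text
[ 0.66659619 -0.15452386  0.20978471] [-0.12872096  0.32032087  4.07263549] [3.13918528e+00 8.81604451e-04 1.76566546e+00] 0.010689285232409345
```

View pics/s3.png

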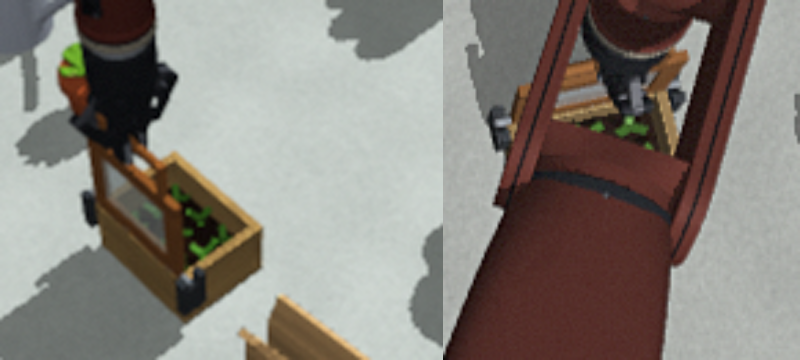

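The lid is upright with its pins in the seats. The scene crop shows it standing at about (135,200) on the hinge side of the box. Next I'll lift it straight up 80 mm.

Request:
play_rows(motion="0 0 0 0 0 -0.02 1;0 0 0 0 0 -0.04 1;0 0 0 0 0 -0.06 1;0 0 0 0 0 -0.08 1;0 0 0 0 0 -0.105 1;0 0 0 0 0 -0.13 1;0 0 0 0 0 -0.155 1;0 0 0 0 0 -0.18 1;0 0 0 0 0 -0.2 1;0 0 0 0 0 -0.2 1", force=30)

```text
t: 7.45
tool_pos: [0.6653, -0.1552, 0.2907]
eef_rot: [3.139, 0.002, 1.765]
contact_force: [0.0, 0.1, -2.0]
gripper_width: 0.0109
finger_force: 31.5
```

```bash
python3 - <<'E'
from h import *
o=observe(); p=o['tool_pos']; y=o['eef_rot'][2]; print(p,y,o['contact_force'],o['gripper_width'])
im,W=pts('scene'); hsv=cv2.cvtColor(im,cv2.COLOR_RGB2HSV); P=W.reshape(-1,3)
n=np.array([np.cos(.198),np.sin(.198)])   # lid-normal dir (box x)
l=np.array([-n[1],n[0]])
Q=np.c_[(P[:,:2]-p[:2])@n,(P[:,:2]-p[:2])@l,P[:,2]]
wood=((hsv[...,0]<20)&(hsv[...,1]>110)).ravel()
k=wood&(abs(Q[:,0])<.06)&(abs(Q[:,1])<.1)&(Q[:,2]>.15)&(Q[:,2]<.30); print(k.sum())
for z0 in np.arange(.15,.30,.02):
    j=k&(Q[:,2]>z0)&(Q[:,2]<z0+.02); 
    if j.sum()>3: print(round(z0,2),j.sum(),np.round(np.nanpercentile(Q[j,0],[5,50,95]),4),np.round([Q[j,1].min(),Q[j,1].max()],3))
T=np.array([.574,.153]); R=np.array([[np.cos(y),np.sin(y)],[np.sin(y),-np.cos(y)]])
print('shift tool',R@(T-p[:2])/.4,'turn',-(np.radians(106.7)-y)/2)
E
```

```text
[ 0.66526631 -0.15515602  0.2907081 ] 1.7648174466585282 [ 0.02972329  0.0685073  -1.97502734] 0.010889940235258149
560
0.15 6 [0.0071 0.0084 0.0098] [-0.016  0.052]
0.17 107 [0.0054 0.0087 0.0107] [-0.071  0.084]
0.19 82 [0.0028 0.0079 0.0098] [-0.069  0.084]
0.21 44 [-0.001   0.0078  0.0098] [-0.069  0.085]
0.23 49 [0.001  0.0072 0.0092] [-0.077  0.085]
0.25 52 [0.0008 0.0072 0.009 ] [-0.079  0.085]
0.27 108 [0.0019 0.0067 0.0084] [-0.077  0.085]
0.29 112 [-0.0019  0.0052  0.0083] [-0.073  0.083]
shift tool [ 0.79992689 -0.07534875] turn -0.04872443260971071
```

The lid is clear and hanging within about 1° of plumb. Next I'll carry it to the stand.

Request:
play_rows(motion="0 0 -0.002 0.02 -0.002 0 1;0 0 -0.006 0.06 -0.006 0 1;0 0 -0.01 0.11 -0.011 0 1;0 0 -0.015 0.17 -0.017 0 1;0 0 -0.02 0.24 -0.024 0 1;0 0 -0.025 0.31 -0.031 0 1;0 0 -0.03 0.38 -0.039 0 1;0 0 -0.036 0.45 -0.046 0 1;0 0 -0.042 0.52 -0.053 0 1;0 0 -0.049 0.57 -0.06 0 1", force=30)

```text
t: 8.5
tool_pos: [0.5953, 0.0677, 0.2886]
eef_rot: [-3.142, -0.001, 1.866]
contact_force: [-0.2, -0.7, -2.6]
gripper_width: 0.0112
finger_force: 31.5
```

```bash
cat > go.py <<'E'
from h import *
o=observe(); p=o['tool_pos']; y=o['eef_rot'][2]; n=np.array([np.cos(.2915),np.sin(.2915)]); l=np.array([-n[1],n[0]])
print(p,o['eef_rot'],o['contact_force'],o['gripper_width'])
T=np.array([.5735,.153])
R=np.array([[np.cos(y),np.sin(y)],[np.sin(y),-np.cos(y)]])
print('shift tool (stand centre)',R@(T-p[:2])/.4,'turn',-(np.radians(106.7)-y)/2)
E
python3 go.py
```

```text
[0.5953186  0.06772283 0.28856331] [-3.14152374e+00 -1.09305720e-03  1.86612622e+00] [-0.198561   -0.74693002 -2.58473834] 0.011210162760595905
shift tool (stand centre) [0.21983904 0.009866  ] turn 0.001929953433002396
```

Request:
play_rows(motion="0 0 0 0.05 0 0 1;0 0 0 0.1 0 0 1;0 0 0 0.14 0 0 1;0 0 0 0.17 0 0 1;0 0 0 0.195 0 0 1;0 0 0 0.21 0 0 1;0 0 0 0.215 0 0 1;0 0 0 0.215 0 0 1;0 0 0 0.215 0 0 1;0 0 0 0.215 0 0 1", force=30)

```text
t: 9.5
tool_pos: [0.5725, 0.1459, 0.2885]
eef_rot: [-3.141, 0.0, 1.862]
contact_force: [-0.2, -0.3, -2.7]
gripper_width: 0.0109
finger_force: 31.5
```

```bash
cat >> go.py <<'E'
im,W=pts('scene'); hsv=cv2.cvtColor(im,cv2.COLOR_RGB2HSV); P=W.reshape(-1,3)
Q=np.c_[(P[:,:2]-T)@n,(P[:,:2]-T)@l,P[:,2]]; zt=p[2]+.0495
k=(abs(Q[:,0])<.06)&(abs(Q[:,1])<.12)&(hsv[...,2].ravel()>40)
for a in np.arange(-.175,-.03,.02):
    j=k&(Q[:,2]>zt+a)&(Q[:,2]<zt+a+.02)&(Q[:,2]>.135)
    if j.sum()>3: print(round(zt+a,3),j.sum(),np.round(np.nanpercentile(Q[j,0],[5,50,95]),4),np.round([Q[j,1].min(),Q[j,1].max()],3))
t,_=camera('top'); import sys
cv2.imwrite(f'pics/{sys.argv[1]}.png',np.hstack([cv2.resize(im[90:290,190:360],(400,470)),cv2.resize(t[130:300,120:265],(400,470))])[...,::-1])
E
python3 go.py s4
```

```text
[0.57245457 0.14591105 0.28851776] [-3.14143397e+00  1.79376246e-04  1.86191037e+00] [-0.20042349 -0.31821574 -2.68303004] 0.010871194734175598
shift tool (stand centre) [0.01622657 0.00759027] turn -0.00017797185676537985
0.163 197 [0.001  0.0057 0.0076] [-0.101  0.092]
0.183 223 [0.0016 0.0044 0.0075] [-0.083  0.076]
0.203 212 [0.001  0.0032 0.0065] [-0.085  0.076]
0.223 208 [0.0001 0.0026 0.0061] [-0.085  0.076]
0.243 212 [0.0001 0.0021 0.0055] [-0.082  0.076]
0.263 197 [0.0016 0.0042 0.0058] [-0.085  0.077]
0.283 262 [-0.0043  0.003   0.0059] [-0.084  0.077]
0.303 43 [-0.0056  0.004   0.0163] [-0.062  0.054]
```

View pics/s4.png

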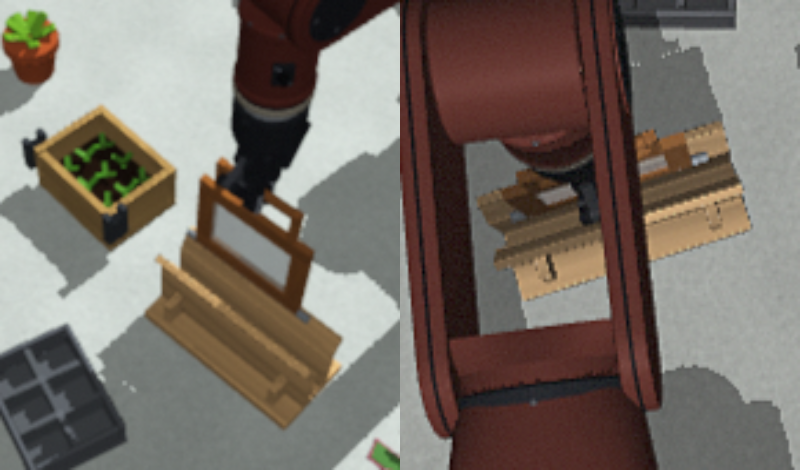

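The lid is centred over the slot: the rod is about +1 mm across and -4 mm along. I'll lower it.

Request:
play_rows(motion="0 0 0 0 0 0.02 1;0 0 0 0 0 0.045 1;0 0 0 0 0 0.07 1;0 0 0 0 0 0.1 1;0 0 0 0 0 0.13 1;0 0 0 0 0 0.16 1;0 0 0 0 0 0.19 1;0 0 0 0 0 0.22 1;0 0 0 0 0 0.25 1;0 0 0 0 0 0.26 1", force=30)

```text
t: 10.6
tool_pos: [0.5713, 0.1464, 0.1825]
eef_rot: [-3.139, -0.0, 1.863]
contact_force: [-0.6, -0.1, -3.2]
gripper_width: 0.0108
finger_force: 31.5
```

Request:
play_rows(motion="0 0 0 0 0 0.015 1;0 0 0 0 0 0.03 1;0 0 0 0 0 0.045 1;0 0 0 0 0 0.06 1;0 0 0 0 0 0.07 1;0 0 0 0 0 0.08 1;0 0 0 0 0 0.09 1;0 0 0 0 0 0.095 1;0 0 0 0 0 0.1 1;0 0 0 0 0 0.1 1", force=30)

```text
t: 11.6
tool_pos: [0.5721, 0.1465, 0.1444]
eef_rot: [-3.141, -0.0, 1.863]
contact_force: [-0.2, -0.2, -3.1]
gripper_width: 0.0108
finger_force: 31.5
```

Request:
play_rows(motion="0 0 0 0 0 0.002 1;0 0 0 0 0 0.004 1;0 0 0 0 0 0.006 1;0 0 0 0 0 0.007 1;0 0 0 0 0 0.008 1;0 0 0 0 0 0.009 1;0 0 0 0 0 0.01 1;0 0 0 0 0 0.01 1;0 0 0 0 0 0.01 1;0 0 0 0 0 0.01 1", force=30)

```text
t: 12.6
tool_pos: [0.5737, 0.1471, 0.1428]
eef_rot: [3.138, 0.0, 1.863]
contact_force: [-1.5, 2.0, 7.1]
gripper_width: 0.0109
finger_force: 32.3
```

It is seated on the floor, with an upward force of 7 N. I'll open the gripper gradually so the lid can lean gently, then retreat up.

Request:
play_rows(motion="0 0 0 0 0 0 0.6;0 0 0 0 0 0 0.5;0 0 0 0 0 0 0.4;0 0 0 0 0 0 0.2;0 0 0 0 0 0 0;0 0 0 0 0 0 -0.2;0 0 0 0 0 0 -0.4;0 0 0 0 0 0 -0.6;0 0 0 0 0 0 -0.8;0 0 0 0 0 0 -1", force=20)

```text
t: 13.6
tool_pos: [0.5723, 0.1466, 0.1406]
eef_rot: [3.142, 0.0, 1.863]
contact_force: [0.3, 0.2, 0.1]
gripper_width: 0.0851
finger_force: 0.0
```

Request:
play_rows(motion="0 0 0 0 0 0 -1;0 0 0 0 0 0 -1;0 0 0 0 0 0 -1;0 0 0 0 0 -0.02 -1;0 0 0 0 0 -0.05 -1;0 0 0 0 0 -0.1 -1;0 0 0 0 0 -0.17 -1;0 0 0 0 0 -0.25 -1;0 0 0 0 0 -0.3 -1;0 0 0 0 0 -0.3 -1")

```text
t: 14.6
tool_pos: [0.5747, 0.1469, 0.2663]
eef_rot: [3.133, 0.001, 1.863]
contact_force: [0.1, -0.5, 0.7]
gripper_width: 0.0856
finger_force: 0.0
```

```bash
python3 go.py s5
```

```text
[0.57465127 0.14687044 0.26634531] [3.13294309e+00 1.48068018e-03 1.86284364e+00] [ 0.0526087  -0.49808192  0.67807409] 0.0856197455546163
shift tool (stand centre) [0.01550371 0.00165565] turn 0.0002886642492762048
0.141 204 [-0.0145 -0.0076 -0.0036] [-0.084  0.076]
0.161 39 [-0.0147 -0.0085 -0.0057] [-0.062  0.055]
0.181 153 [-0.0184 -0.0114 -0.0079] [-0.062  0.055]
```

View pics/s5.png

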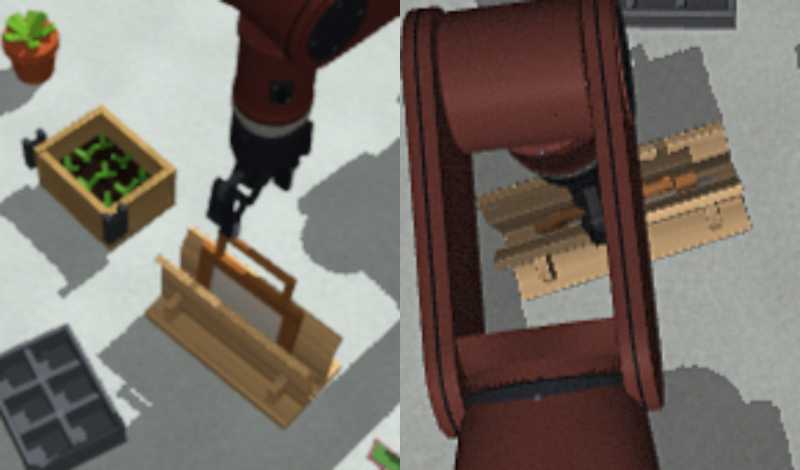

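The lid is fully down in the slot, leaning slightly toward the robot, and the gripper is clear above it. I'll let it settle for a second and hand the job in.

Request:
play_rows(motion="0 0 0 0 0 -0.05 -1;0 0 0 0 0 -0.05 -1;0 0 0 0 0 -0.05 -1;0 0 0 0 0 -0.05 -1;0 0 0 0 0 -0.05 -1;0 0 0 0 0 -0.05 -1;0 0 0 0 0 -0.05 -1;0 0 0 0 0 -0.05 -1;0 0 0 0 0 -0.05 -1;0 0 0 0 0 -0.05 -1")

```text
t: 15.7
tool_pos: [0.5723, 0.1465, 0.2806]
eef_rot: [3.142, 0.0, 1.863]
contact_force: [-0.7, 0.8, 0.3]
gripper_width: 0.0852
finger_force: 0.0
```

```bash
python3 -c "
from bench import *
print(close_job())"
```

```text
the job is handed in; nothing more can be done
None
```

The lid was raised upright, lifted off its hinge seats, and now stands fully down in the stand slot, leaning a few degrees; I released it, never went near the pot, and handed the job in at about 16 s (no verdict was shown).

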